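Lock the drive shaft of a note-transport module for storage

TASK

Lock the drive shaft of the machine module before it goes on the rack: with the fingertips, push the peg round to turn the slotted disc until its slot lines up with the lock bar, then push the bar by its upright tab through the slot and fully home in the keeper. Push gently, without gripping or forcing the lock, and leave the loose parts and tools around it where they are.

Things in the scene. Friction and masses are not known exactly. Their poses are not given: they have to be found in the camera images.
- module: Machine module (sheet-metal frame of rollers, 300 x 220 x 120 mm high) lying on its side, firmly fixed to the bench. Origin: centre of its underside; x along its long side, the way the bar is pushed; z up. On its flat upper plate (120 mm up) rail, lock bar, slotted disc and keeper lie in line along x at y = 0. Elsewhere on the plate, beyond |y| = 45 mm: gears and a motor, under 26 mm high.
- disc (a joint): Flat slotted disc on an upright shaft, 80 mm in diameter, slot 15 mm wide right across it (mouths flared to 21 mm). Angle in rad, grows clockwise seen from above, no stops. At 0 the slot is in line with the bar and the peg lies on the module's +y side of the axis; at pi it is in line again, peg on the -y side; either will do. Needs about 4 N at the peg; stays where left.
- disc_centre (a point): On the disc's axis, at its top face: 140 mm above the bench, 20 mm above the upper plate, 50 mm along the module's +x from its origin. x lies along the slot and turns with the disc; the slot is square to the line from axis to peg.
- peg (a point): Centre of the top of the peg, an upright steel pin on the disc, 12 mm in diameter, 26 mm tall above the disc's top face, 29 mm from the disc's axis.
- bar (a joint): Lock bar (steel, 12 mm wide): how far it is slid along the module's +x, in m. Starts near 0, drawn out, nose short of the disc; 0.112 is its end stop, fully home, nose through the slot and in the keeper. Captive in its rail. Takes about 3 N, a few more where the nose centres the disc; stays where left. Blocked by the disc unless the slot is within about 0.15 rad of in line.
- bar_tab (a point): Centre of the rear face (the face to push, looking to the module's -x) of the bar's upright tab: 4 mm thick, 28 mm wide, from 21 to 46 mm above the upper plate. Moves with the bar; x points the way the bar slides home. 172 mm behind the disc's axis at bar value 0. It rides over a rail of two black gibs, 25 mm wide, tops 21 mm above the plate, x = -117 to +1 mm in the module's frame.
- bar_nose (a point): Tip of the bar's tapered nose (12 mm wide narrowing to 5 mm over the last 10 mm), 114 mm ahead of bar_tab; moves with the bar.
- keeper (a point): Middle of the opening of the keeper, a low black bridge (9 mm along x, 26 mm wide, 22 mm high above the plate) beyond the disc, 47.5 mm from the disc's axis, into which the nose goes.
- roller: Spare black rubber roller, 28 mm in diameter, 42 mm tall, standing loose on the module's upper plate beside the rail, on its +y side. Origin: centre of its underside. Not to be disturbed.
- screwdriver: Screwdriver, 190 mm long, lying loose on the bench beside the module. Origin under its middle. Not to be disturbed.
- tray: Small cardboard tray, 130 x 100 x 45 mm, with rollers in it, loose on the bench beside the module. Origin: centre of its underside. Not to be disturbed.
- collar: Spare steel shaft collar, ring 42 mm across and 16 mm high, lying loose on the bench. Origin: centre of its underside. Not to be disturbed.

How it is judged:
By the outcome, as a careful person would: the job done as asked, in the order asked, and still so for the second after the job is handed in, with the robot touching nothing.
It also fails if it takes over 48 s, if anything falls off the work surface, if the arm or the gripper's body presses on something with over 40 N, if the wrist force passes 120 N, or if a joint passes its speed limit or range.

ROBOT

A 6-joint arm with a two-finger parallel gripper is mounted at the origin on the work surface. World frame = base frame: x ahead of the robot, y to its left, z up, the work surface at z = 0. Lengths are in m, angles in rad, forces in N, time in s.
With the tool pointing down it reaches from about 0.35 to 0.975 m from the base axis. Payload 4.9 kg.
Tool frame: the origin (TCP) lies midway between the tips of the shut fingers; the grasp point (between the pads) lies 19 mm behind it; z points along the fingers, y is the line along which they close (so a half turn about z gives the same grasp; the last joint's range is limited). The gripper opens to 85 mm and grips with 20 to 120 N. Pads are 22 mm wide; open, the fingers measure 114 mm over their backs; the gripper's body (76 mm by 85 mm) begins 54 mm behind the grasp point. The pads swing forward as they close: fully open they stand 13 mm farther back than shut.
Start: joints at [-1.326, 0.053, 1.613, -0, 1.476, -0.119], TCP at [0.222, -0.584, 0.231] pointing down, gripper open.
Joint ranges: [-3.01, 3.01], [-1.01, 2.22], [0.06, 2.58], [-1.02, 4.17], [0.09, 2.62], [-3.14, 3.14]. Speed limits (rad/s): [2.57, 2.57, 3.14, 3.14, 3.14, 3.14].

INTERFACE

Orientations are given as a rotation vector (axis times angle).
In Python, from station import ctrl, optics, job gives the robot as it stands.
- The arm moves only by the shell command python3 -m jog 'ROWS' [OPENING] [FORCE]. ROWS is JSON, a list of rows, each a list of 2 entries, a list of its own where there are three numbers: the shift along the tool's x, y, z in m, then the turn, a rotation vector about the tool's x, y, z in rad. A call has 1 to 5 rows; each row is the pose to reach, as a shift and turn from the pose commanded when the call began, along the tool's axes at that moment; what a row does not reach only later rows make up. A row lasts 1/10 s, in which the tool goes at most 50 mm and 8.59 degrees, less where a joint would pass 70% of its speed; a pose out of reach is approached as far as the arm can. A call with a gripper value outside its range is refused whole. OPENING is the opening, from 0 (shut) to 1 (fully open), set as the call begins (- or left out, the last holds). The fingers move at their own pace and stop on an object; FORCE is the grip in N (left out, the last holds). Time passes only in rows, so rows that repeat a pose let the fingers close. It gives the time, the measured TCP pose, the force, the opening and the grip force at its end, in the units of the state.
- ctrl.get_obs(): the state, without advancing time (a new reading comes with each control period).
- optics.get_image(name): name is "scene" or "top" or "wrist"; returns a dict with "image" (480x640x3 uint8, blue, green, red), "fx", "fy", "cx", "cy" (pixels), "rvec" (rotation vector, rad) and "tvec" (3), from world to camera coordinates, as OpenCV has them; the wrist camera has in their place "mount" (4x4, takes a point from camera to tool coordinates, whose origin is the TCP and whose axes are the flange's). Camera axes: x right, y down, z forward; pixel columns grow to the right and rows downward; lengths in m; the calibration is good to about 2 mm. A picture is of the moment at which its call begins: read the wrist's pose just before it. There is no depth.
- job.finish_job(): hands the job in; it is judged then, once.
The state is a dict: "t": time; "q": joint angles; "dq": joint speeds; "effort": joint torques, N m; "tool_pos": TCP position; "tool_rot": TCP orientation; "contact_force": force on the tool from outside, world axes, zero at the start; "wrist_torque": the same for the moment, N m; "opening": finger opening in m; "grip_force": force on a finger pad.
Only numpy, scipy, OpenCV 4.12 (cv2) and the standard library are available. Lean on these libraries where they do the work, as an engineer would, in place of code of your own. Each camera call takes 0.05 s, during which the arm holds its last target. There are 200 camera calls.

## Working session

There is one attempt and no reset: what is moved stays moved. The work goes in short steps, Python scripts to look and compute and a shell command to move; the robot and the scene stay as the last step left them, time stands still between calls to the robot, and variables do not carry over. Pictures are saved under pics/ and viewed, at most 10 in all, crops included, and the job is handed in when it is done.

```bash
mkdir -p pics
cat > h.py <<'E'
import numpy as np, cv2
from scipy.spatial.transform import Rotation as R
from station import ctrl, optics, job
def ray(im,u,v):
    k=np.array([(u-im['cx'])/im['fx'],(v-im['cy'])/im['fy'],1.])
    Rm=R.from_rotvec(np.ravel(im['rvec'])).as_matrix(); t=np.ravel(im['tvec'])
    return -Rm.T@t, Rm.T@k
def onz(im,u,v,z):
    o,d=ray(im,u,v); return o+d*(z-o[2])/d[2]
def proj(im,p):
    Rm=R.from_rotvec(np.ravel(im['rvec'])).as_matrix(); c=Rm@np.array(p)+np.ravel(im['tvec'])
    return im['fx']*c[0]/c[2]+im['cx'], im['fy']*c[1]/c[2]+im['cy']
E
python3 - <<'E'
from h import *
import pickle
o=ctrl.get_obs(); print(o['t'],o['tool_pos'],R.from_rotvec(o['tool_rot']).as_matrix().round(3))
d={}
for n in('scene','top'):
    im=optics.get_image(n); d[n]=im; cv2.imwrite(f'pics/{n}0.png',im['image'])
    print(n,ray(im,320,240))
pickle.dump(d,open('d0.pkl','wb'))
E
```

```text
0.0 [ 0.22225395 -0.58347553  0.23004427] [[ 0.935  0.356 -0.001]
 [ 0.356 -0.935  0.002]
 [ 0.    -0.002 -1.   ]]
scene (array([1.05406295, 0.25541583, 0.64707412]), array([-0.65019661, -0.28979643, -0.70237113]))
top (array([0.50828342, 0.03767724, 0.93680071]), array([ 0.05413187, -0.03910193, -0.99779439]))
```

View pics/top0.png

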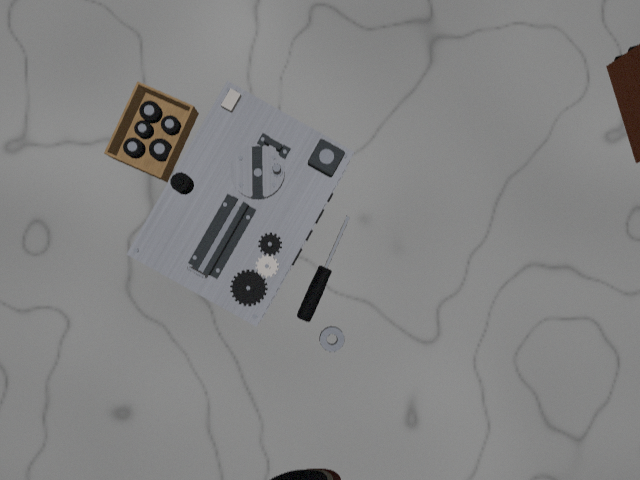

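View pics/scene0.png

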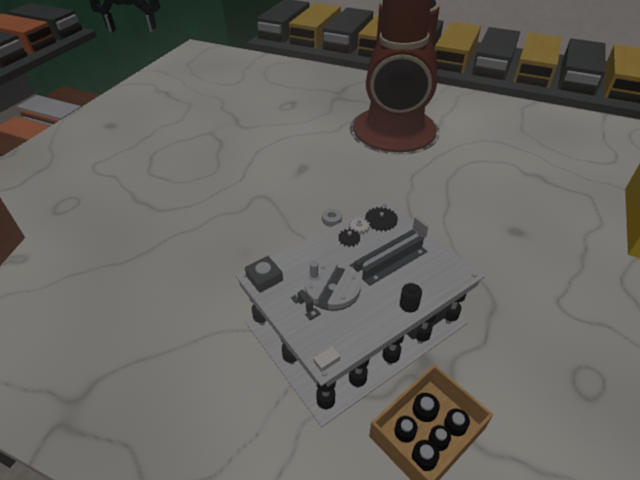

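The top view shows the module with its bar direction up and to the right. The disc is near (259,172), the peg near (277,169) on the −y side, the roller at (182,183) and the rail running from (205,270) to (240,200). The scene view shows the tab at (420,230).

Run:
```python
from h import *
import pickle
d=pickle.load(open('d0.pkl','rb'))
t=d['top']; s=d['scene']
cv2.imwrite('pics/topc.png',cv2.resize(t['image'][130:285,170:320],None,fx=3.8,fy=3.8,interpolation=cv2.INTER_CUBIC))
cv2.imwrite('pics/scenec.png',cv2.resize(s['image'][200:350,230:430],None,fx=4,fy=4,interpolation=cv2.INTER_CUBIC))
for u,v in[(228,85),(352,150),(257,325),(130,255)]: print(onz(t,u,v,.12).round(4))
```

```text
[0.7893 0.1377 0.12  ]
[ 0.6872 -0.0463  0.12  ]
[0.4294 0.102  0.12  ]
[0.5375 0.2859 0.12  ]
```

View pics/topc.png

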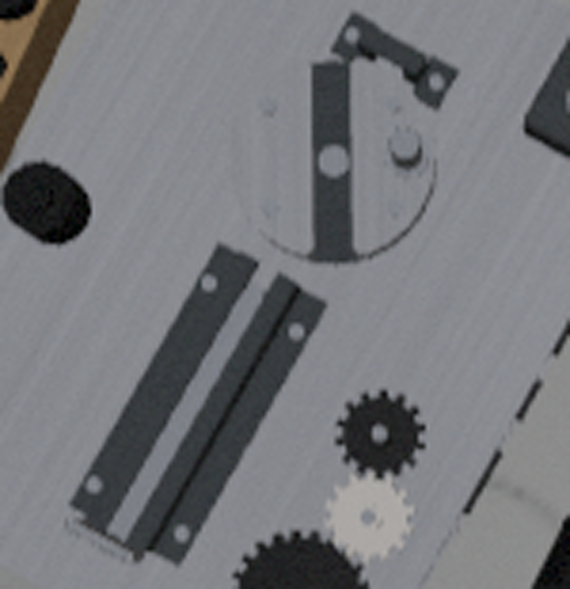

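View pics/scenec.png

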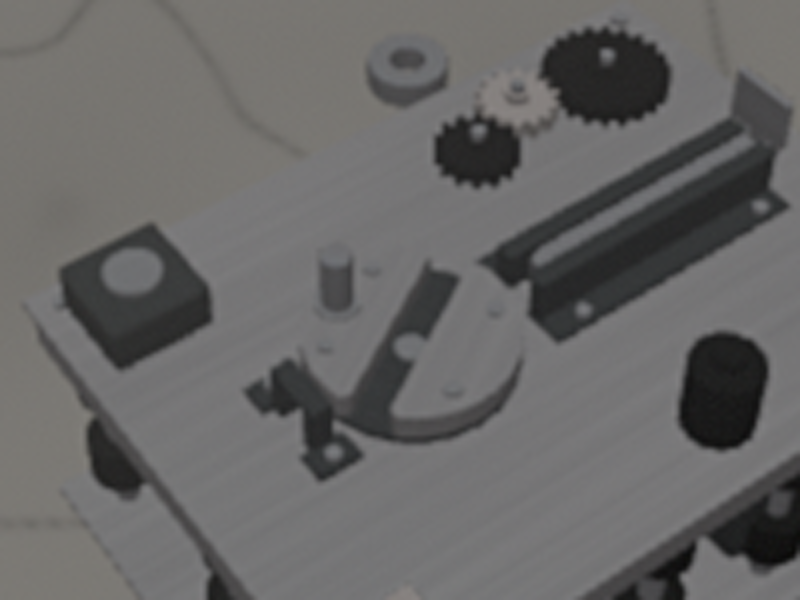

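The crops show the disc's shaft at topc (334,160) and the peg top at (406,141). The slot runs vertically from (331,65) to (334,260). The tab's top edge is about (70,520)–(140,557). In the scene crop the peg top is at (336,252) and the tab's top corners are (742,72) and (795,110).

Run:
```python
from h import *
import pickle
d=pickle.load(open('d0.pkl','rb'))
t=d['top']; s=d['scene']
T=lambda u,v,z: onz(t,170+(u+.5)/3.8-.5,130+(v+.5)/3.8-.5,z)
S=lambda u,v,z: onz(s,230+(u+.5)/4-.5,200+(v+.5)/4-.5,z)
print('peg',T(406,141,.166),S(336,252,.166))
c=T(334,160,.14); print('disc',c,S(410,346,.14))
print('slot',T(331,65,.13)[:2],T(334,258,.13)[:2])
tb=(T(70,520,.166)+T(140,557,.166))/2; print('tab',tb,(S(742,72,.166)+S(795,110,.166))/2)
r=T(165,531,.12) 
# gib outer edges / screws: left gib screws, right gib screws (feet)
a=T(209,283,.124),T(94,485,.124),T(296,331,.124),T(181,534,.124); print('screws',[x[:2].round(4) for x in a])
m=a[0]-a[1]; print('dir',np.arctan2(m[1],m[0]),np.arctan2(*(a[2]-a[3])[1::-1]))
P=[onz(t,u,v,.12)[:2] for u,v in[(228,85),(352,150),(257,325),(130,255)]]
e=P[0]-P[3]+P[1]-P[2]; print('plate',np.arctan2(e[1],e[0]),np.mean(P,0),np.linalg.norm(e)/2)
print('keeper',T(396,58,.142)[:2], 'roller',T(48,200,.162)[:2])
```

```text
peg [0.65526615 0.06618973 0.166     ] [0.65359317 0.06679525 0.166     ]
disc [0.65342934 0.09488174 0.14      ] [0.66259468 0.09889329 0.14      ]
slot [0.69253064 0.09595847] [0.61698717 0.09642634]
tab [0.51067178 0.17964669 0.166     ] [0.51258979 0.18392042 0.166     ]
screws [array([0.6091, 0.1456]), array([0.5316, 0.1913]), array([0.5895, 0.1122]), array([0.5118, 0.1582])]
dir -0.5327789613642345 -0.5335069983088038
plate -0.5269470091961413 [0.61084532 0.11984239] 0.29477036404943324
keeper [0.6920405  0.07016197] roller [0.63662936 0.19930457]
```

```bash
cat >> h.py <<'E'
U=np.array([np.cos(-.531),np.sin(-.531)])
def to(target,yaw=-.531):
    o=ctrl.get_obs(); M=R.from_rotvec(o['tool_rot']); 
    W=R.from_matrix(np.array([[np.cos(yaw),np.sin(yaw),0],[np.sin(yaw),-np.cos(yaw),0],[0,0,-1]]))
    print('t',round(o['t'],2),'pos',o['tool_pos'].round(4),'F',np.round(o['contact_force'],1),'shift',M.inv().apply(np.array(target)-o['tool_pos']).round(4),'turn',(M.inv()*W).as_rotvec().round(4))
E
python3 -m jog '[[[0.033,-0.022,0],[0,0,0.14]],[[0.066,-0.044,0],[0,0,0.28]],[[0.1,-0.067,0],[0,0,0.42]],[[0.133,-0.089,0],[0,0,0.56]],[[0.166,-0.111,0],[0,0,0.7]]]' 0 20
python3 -c "
from h import *
to([.687,.064,.23])"
```

```text
t: 0.6
tool_pos: [0.3385, -0.4196, 0.2307]
tool_rot: [-3.095, 0.535, 0.001]
contact_force: [0.6, -0.0, -0.4]
opening: 0.0126
grip_force: 0.0
t 0.6 pos [ 0.3385 -0.4196  0.2307] F [ 0.6 -0.  -0.4] shift [ 0.1659 -0.5725  0.001 ] turn [-0.0005  0.0006  0.1887]
```

```bash
python3 -m jog '[[[0.013,-0.045,0],[0,0,0.05]],[[0.026,-0.09,0],[0,0,0.1]],[[0.04,-0.138,0],[0,0,0.15]],[[0.053,-0.184,0],[0,0,0.19]],[[0.067,-0.23,0],[0,0,0.19]]]' >/dev/null
python3 -c "
from h import *
to([.687,.064,.23])"
```

```text
t 1.1 pos [ 0.4777 -0.2243  0.2309] F [ 0.9 -0.9  0.9] shift [ 0.0359 -0.3545  0.0009] turn [0.     0.0003 0.0041]
```

```bash
python3 -m jog '[[[0.004,-0.045,0],[0,0,0]],[[0.009,-0.09,0],[0,0,0]],[[0.013,-0.135,0],[0,0,0]],[[0.018,-0.18,0],[0,0,0]],[[0.022,-0.225,0],[0,0,0]]]' >/dev/null
python3 -m jog '[[[0.004,-0.045,0],[0,0,0]],[[0.007,-0.09,0],[0,0,0]],[[0.008,-0.12,0],[0,0,0]],[[0.008,-0.12,0],[0,0,0]],[[0.008,-0.12,0],[0,0,0]]]' >/dev/null
python3 - <<'E'
from h import *
to([.687,.064,.151])
o=ctrl.get_obs(); im=optics.get_image('wrist'); cv2.imwrite('pics/w1.png',im['image'])
import pickle; pickle.dump((o,im),open('w1.pkl','wb'))
print(np.round(im['mount'],3))
E
```

```text
t 2.1 pos [0.676  0.0574 0.2304] F [-0.7 -0.3  1. ] shift [ 0.0063 -0.0113  0.0794] turn [0.0012 0.0012 0.006 ]
[[ 0.001 -0.955 -0.298  0.078]
 [ 1.     0.001 -0.    -0.   ]
 [ 0.    -0.298  0.955 -0.144]
 [ 0.     0.     0.     1.   ]]
```

View pics/w1.png

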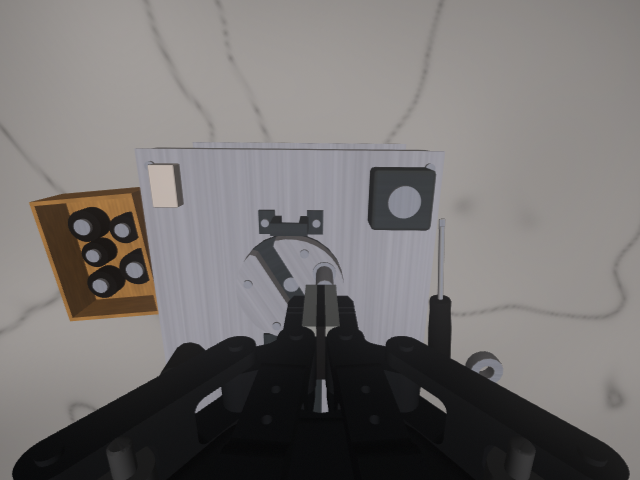

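The wrist view is square to the module. The peg top is near (323,267), the shaft at (291,285), the keeper at (291,222) and the fingertips around (321,300).

Run:
```python
from h import *
import pickle
o,im=pickle.load(open('w1.pkl','rb'))
M=R.from_rotvec(o['tool_rot']).as_matrix(); m=np.array(im['mount'])
def W(u,v,z):
    k=np.array([(u-im['cx'])/im['fx'],(v-im['cy'])/im['fy'],1]); d=M@m[:3,:3]@k; c=o['tool_pos']+M@m[:3,3]
    return (c+d*(z-c[2])/d[2])[:2].round(4)
print(im['fx'],'peg',W(323,267,.166),'disc',W(291,285,.14),'keep',W(291,224,.142),'plate',W(136,149,.12),W(444,152,.12))
c=np.array(W(291,285,.14)); print(c,c-29*np.array([.506,.862])/1000)
```

```text
347.05083663207085 peg [0.6684 0.06  ] disc [0.6585 0.0928] keep [0.6987 0.068 ] plate [0.7965 0.1391] [ 0.6852 -0.0494]
[0.6585 0.0928] [0.643826 0.067802]
```

```bash
python3 -m jog '[[[0.007,0.008,0],[0,0,0.006]],[[0.007,0.008,0.03],[0,0,0.006]],[[0.007,0.008,0.06],[0,0,0.006]],[[0.007,0.008,0.08],[0,0,0.006]],[[0.007,0.008,0.08],[0,0,0.006]]]'
python3 -c "
from h import *
to([.6697-.0147+17*.00086,.0685-.0086,.150])
to([.655-.0147+17*.000862,.0935-.025-.0086,.150])"
```

```text
t: 2.65
tool_pos: [0.6755, 0.0446, 0.1469]
tool_rot: [3.028, -0.829, -0.012]
contact_force: [-0.3, -1.1, 0.4]
opening: 0.0002
grip_force: 0.0
t 2.65 pos [0.6755 0.0446 0.1469] F [-0.3 -1.1  0.4] shift [-0.0129 -0.0101 -0.003 ] turn [ 0.0039  0.0065 -0.0036]
t 2.65 pos [0.6755 0.0446 0.1469] F [-0.3 -1.1  0.4] shift [-0.0255 -0.0026 -0.0029] turn [ 0.0039  0.0065 -0.0036]
```

```bash
python3 -m jog '[[[0,0,-0.003],[0,0,0]],[[-0.004,0,-0.003],[0,0,0]],[[-0.007,0,-0.003],[0,0,0]],[[-0.01,0,-0.003],[0,0,0]],[[-0.013,0,-0.003],[0,0,0]]]'
python3 -m jog '[[[-0.003,0,0],[0,0,0]],[[-0.006,0,0],[0,0,0]],[[-0.009,0,0],[0,0,0]],[[-0.011,0,0],[0,0,0]],[[-0.011,0,0],[0,0,0]]]'
python3 - <<'E'
from h import *
to([.655-.0147+17*.000862,.0935-.025-.0086,.150])
im=optics.get_image('scene'); cv2.imwrite('pics/s2.png',cv2.resize(im['image'][200:350,230:430],None,fx=4,fy=4,interpolation=cv2.INTER_CUBIC))
E
```

```text
t: 3.15
tool_pos: [0.6672, 0.0534, 0.1551]
tool_rot: [-3.031, 0.826, -0.002]
contact_force: [0.5, -0.2, -1.1]
opening: 0.0001
grip_force: 0.0
t: 3.65
tool_pos: [0.6586, 0.0554, 0.1548]
tool_rot: [3.025, -0.826, 0.007]
contact_force: [3.6, -10.0, -0.0]
opening: 0.0003
grip_force: 3.8
t 3.65 pos [0.6586 0.0554 0.1548] F [  3.6 -10.   -0. ] shift [-0.0055 -0.002   0.0048] turn [ 0.0042 -0.0058 -0.0021]
```

View pics/s2.png

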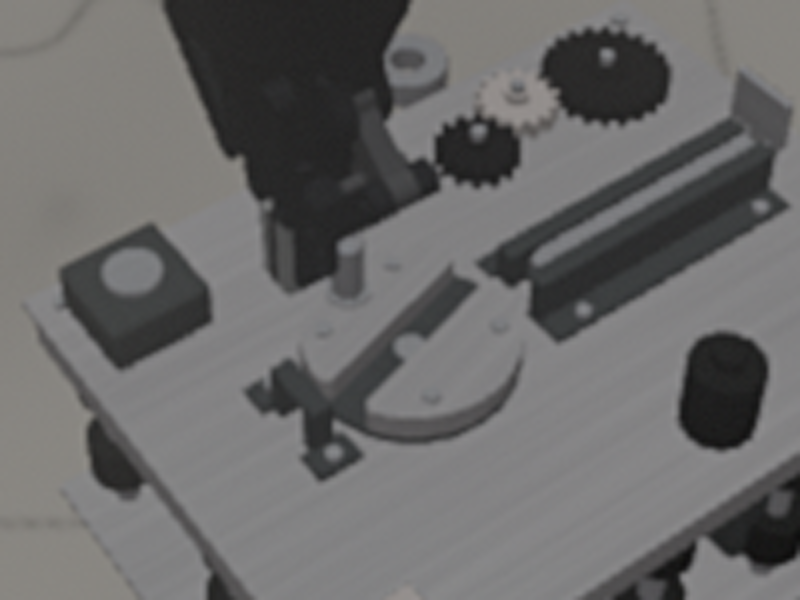

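The scene shows the disc turned part-way, slot now running (350,400)→(465,270). The finger touches the peg (349,245) on a corner, too far to −y. I'll back off, shift toward +y and push on.

```bash
python3 -m jog '[[[0.008,0,0],[0,0,0]],[[0.014,0,0.003],[0,0,0]],[[0.014,-0.005,0.003],[0,0,0]],[[0.014,-0.01,0.003],[0,0,0]],[[0.014,-0.01,0.003],[0,0,0]]]'
python3 - <<'E'
from h import *
im=optics.get_image('scene')
S=lambda u,v,z: onz(im,230+(u+.5)/4-.5,200+(v+.5)/4-.5,z)
p=S(349,245,.166)+[.0008,0,0]; c=np.array([.655,.0935])
q=p[:2]-c; print(p,np.linalg.norm(q),'rel u,n',q@U,q@[-U[1],U[0]])
# slot edge slopes at z .14 (upper edge line)
a=S(340,390,.14);b=S(455,268,.14);print('slot dir',np.arctan2(*(b-a)[1::-1])%np.pi-np.pi)
a=S(395,395,.14);b=S(495,280,.14);print('slot dir',np.arctan2(*(b-a)[1::-1])%np.pi-np.pi)
to([.655-.0147+17*.000862,.0935-.025-.0086,.150])
E
```

```text
t: 4.2
tool_pos: [0.675, 0.0614, 0.1511]
tool_rot: [-3.031, 0.824, 0.001]
contact_force: [-0.7, 0.3, 0.6]
opening: 0.0
grip_force: 0.0
[0.64954241 0.06962696 0.166     ] 0.024488927303217393 rel u,n 0.007383121355182073 -0.023349455657828956
slot dir -0.22432295243613476
slot dir -0.20095222265351875
t 4.25 pos [0.6749 0.0611 0.1511] F [-0.4 -0.2 -0.3] shift [-0.0166  0.0111  0.0011] turn [ 0.      0.0004 -0.0002]
```

```bash
python3 -m jog '[[[-0.003,0.003,0],[0,0,0]],[[-0.006,0.003,0],[0,0,0]],[[-0.009,0.003,0],[0,0,0]],[[-0.012,0.003,0],[0,0,0]],[[-0.014,0.003,0],[0,0,0]]]'
python3 -m jog '[[[-0.002,0,0],[0,0,0]],[[-0.004,0,0],[0,0,0]],[[-0.004,0,0],[0,0,0]]]'
python3 - <<'E'
from h import *
o=ctrl.get_obs();p=o['tool_pos'][:2]-[.655,.0955]; print('rel',p@U,p@[-U[1],U[0]])
im=optics.get_image('scene'); cv2.imwrite('pics/s3.png',cv2.resize(im['image'][200:350,230:430],None,fx=4,fy=4,interpolation=cv2.INTER_CUBIC))
E
```

```text
t: 4.75
tool_pos: [0.6619, 0.0637, 0.1516]
tool_rot: [3.029, -0.826, 0.005]
contact_force: [4.5, -5.7, -1.3]
opening: -0.0001
grip_force: 2.9
t: 5.05
tool_pos: [0.6583, 0.0649, 0.1516]
tool_rot: [3.028, -0.826, 0.004]
contact_force: [2.4, -6.4, -1.0]
opening: 0.0002
grip_force: 2.4
rel 0.01836552670652893 -0.024731715552265943
```

View pics/s3.png

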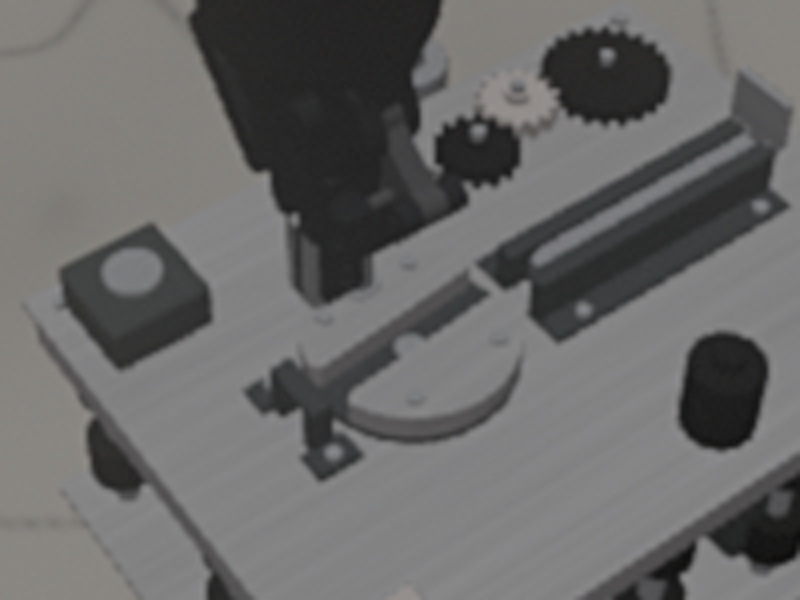

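The slot is now close to in line: its upper edge runs (320,378)→(485,280). I'll compute its angle against the bar's.

Run:
```python
from h import *
im=optics.get_image('scene')
g=cv2.cvtColor(im['image'],cv2.COLOR_BGR2GRAY)
S=lambda u,v,z: onz(im,230+(u+.5)/4-.5,200+(v+.5)/4-.5,z)
def d(a,b,z):
    a=S(*a,z);b=S(*b,z); return np.arctan2(*(b-a)[1::-1])%np.pi-np.pi
print('slot',d((320,363),(470,276),.14),d((352,388),(497,292),.14),'gib',d((535,285),(770,150),.141),'bar',d((545,258),(748,140),.14))
```

```text
slot -0.5166382369635034 -0.4619118902309034 gib -0.5317550885563165 bar -0.5215381667361632
```

```bash
python3 -m jog '[[[-0.0015,0,0],[0,0,0]],[[-0.0015,0,0],[0,0,0]],[[0.01,0,0],[0,0,0]],[[0.02,0,0],[0,0,0]],[[0.02,0,-0.03],[0,0,0]]]'
python3 -m jog '[[[0,0,-0.04],[0,0,0]],[[-0.03,-0.005,-0.06],[0,0,0]],[[-0.075,-0.01,-0.06],[0,0,0]],[[-0.12,-0.015,-0.06],[0,0,0]],[[-0.165,-0.02,-0.06],[0,0,0]]]'
python3 - <<'E'
from h import *
im=optics.get_image('top')
t=ctrl.get_obs()['t']
cv2.imwrite('pics/t3.png',cv2.resize(im['image'][130:285,170:320],None,fx=3.8,fy=3.8,interpolation=cv2.INTER_CUBIC))
to([.480,.198,.2])
E
```

```text
t: 5.65
tool_pos: [0.6731, 0.0561, 0.1759]
tool_rot: [3.029, -0.827, -0.015]
contact_force: [0.2, -0.4, -0.7]
opening: 0.0002
grip_force: 0.0
t: 6.15
tool_pos: [0.5423, 0.1585, 0.2417]
tool_rot: [-3.03, 0.827, -0.0]
contact_force: [0.3, 0.7, -0.2]
opening: 0.0001
grip_force: 0.0
t 6.2 pos [0.5375 0.1622 0.241 ] F [-0.3  5.  -0.7] shift [-0.0674 -0.0019  0.0414] turn [-0.0007  0.0059  0.0023]
```

```bash
python3 -m jog '[[[-0.035,0,0],[0,0,0]],[[-0.067,-0.002,0],[0,0,0]],[[-0.067,-0.002,0.03],[0,0,0]],[[-0.067,-0.002,0.04],[0,0,0]],[[-0.067,-0.002,0.04],[0,0,0]]]'
python3 - <<'E'
from h import *
im=optics.get_image('scene')
cv2.imwrite('pics/s4.png',cv2.resize(im['image'][190:340,240:440],None,fx=4,fy=4,interpolation=cv2.INTER_CUBIC))
to([.480,.198,.149])
E
```

```text
t: 6.7
tool_pos: [0.4853, 0.193, 0.1991]
tool_rot: [3.029, -0.826, -0.007]
contact_force: [-1.2, -0.5, 0.1]
opening: 0.0
grip_force: 0.0
t 6.75 pos [0.4863 0.193  0.2005] F [-0.3  0.3 -0. ] shift [-0.0078 -0.0012  0.0515] turn [ 0.0015  0.0018 -0.0017]
```

View pics/s4.png

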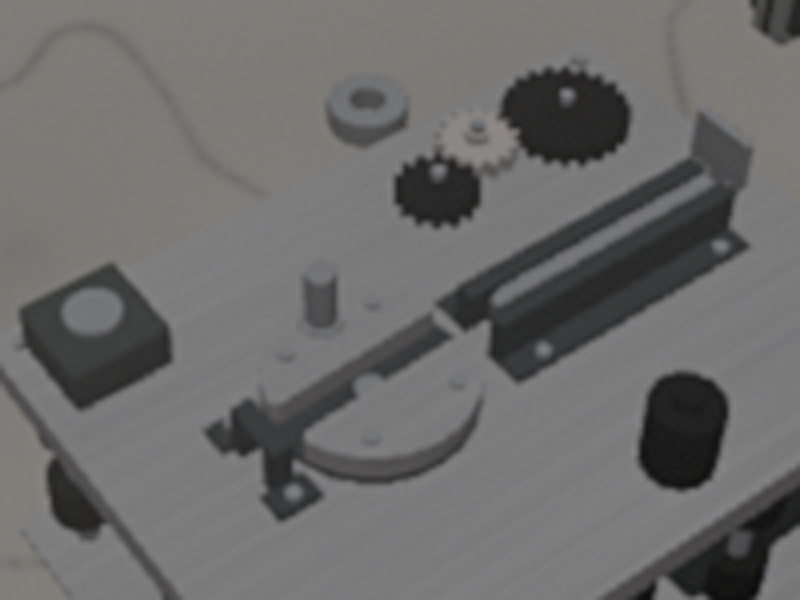

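The slot lines up with both the bar and the keeper, and the tab is at (720,145), clear of the fingers. I'll go down behind the tab.

```bash
python3 -m jog '[[[-0.01,-0.001,0],[0,0,0]],[[-0.01,-0.001,0.025],[0,0,0]],[[-0.01,-0.001,0.048],[0,0,0]],[[-0.01,-0.001,0.048],[0,0,0]]]'
python3 -m jog '[[[0.008,0,0],[0,0,0]],[[0.014,0,0],[0,0,0]],[[0.018,0,0],[0,0,0]],[[0.022,0,0],[0,0,0]],[[0.026,0,0],[0,0,0]]]'
python3 - <<'E'
from h import *
to(list(np.array([.655,.0955])-.07*U)+[.150])
E
```

```text
t: 7.15
tool_pos: [0.4764, 0.1989, 0.1509]
tool_rot: [3.029, -0.826, -0.007]
contact_force: [-0.6, 0.0, -0.9]
opening: -0.0002
grip_force: 0.0
t: 7.65
tool_pos: [0.5009, 0.1864, 0.1542]
tool_rot: [-3.03, 0.826, 0.001]
contact_force: [-3.5, 2.5, 2.4]
opening: -0.0002
grip_force: 1.6
t 7.65 pos [0.5009 0.1864 0.1542] F [-3.5  2.5  2.4] shift [0.1089 0.0002 0.0041] turn [-0.0011  0.0008 -0.0015]
```

```bash
python3 -m jog '[[[0.006,0,0.002],[0,0,0]],[[0.012,0,0.002],[0,0,0]],[[0.018,0,0.002],[0,0,0]],[[0.024,0,0.002],[0,0,0]],[[0.03,0,0.002],[0,0,0]]]'
python3 -m jog '[[[0.006,0,0],[0,0,0]],[[0.012,0,0],[0,0,0]],[[0.018,0,0],[0,0,0]],[[0.024,0,0],[0,0,0]],[[0.03,0,0],[0,0,0]]]'
python3 - <<'E'
from h import *
to(list(np.array([.655,.0955])-.07*U)+[.150])
E
```

```text
t: 8.15
tool_pos: [0.5268, 0.1707, 0.1512]
tool_rot: [-3.031, 0.826, 0.001]
contact_force: [-3.6, 2.9, 2.5]
opening: -0.0002
grip_force: 1.9
t: 8.65
tool_pos: [0.5527, 0.1554, 0.1512]
tool_rot: [-3.031, 0.826, 0.0]
contact_force: [-2.4, 2.8, 1.6]
opening: -0.0001
grip_force: 1.9
t 8.65 pos [0.5527 0.1554 0.1512] F [-2.4  2.8  1.6] shift [ 0.0486 -0.0002  0.0012] turn [ 0.      0.0002 -0.0012]
```

Moving freely at about 4 N, through the slot by now.

```bash
python3 -m jog '[[[0.006,0,0],[0,0,0]],[[0.012,0,0],[0,0,0]],[[0.018,0,0],[0,0,0]],[[0.024,0,0],[0,0,0]],[[0.03,0,0],[0,0,0]]]'
python3 -m jog '[[[0.004,0,0],[0,0,0]],[[0.007,0,0],[0,0,0]],[[0.01,0,0],[0,0,0]],[[0.012,0,0],[0,0,0]],[[0.014,0,0],[0,0,0]]]'
python3 - <<'E'
from h import *
to(list(np.array([.655,.0955])-.07*U)+[.150])
E
```

```text
t: 9.15
tool_pos: [0.5785, 0.1402, 0.1512]
tool_rot: [3.031, -0.826, -0.0]
contact_force: [-2.9, 2.5, 2.1]
opening: -0.0
grip_force: 2.0
t: 9.65
tool_pos: [0.5901, 0.1333, 0.1512]
tool_rot: [3.031, -0.826, -0.001]
contact_force: [-3.9, 3.7, 1.1]
opening: -0.0001
grip_force: 2.3
t 9.65 pos [0.5901 0.1333 0.1512] F [-3.9  3.7  1.1] shift [ 0.0051 -0.0002  0.0012] turn [ 0.0002  0.0004 -0.0011]
```

Now small steps until the end stop shows as a rise in force.

```bash
python3 -m jog '[[[0.001,0,0],[0,0,0]],[[0.002,0,0],[0,0,0]],[[0.003,0,0],[0,0,0]]]'|grep -E "pos|force"
python3 -m jog '[[[0.001,0,0],[0,0,0]],[[0.002,0,0],[0,0,0]]]'|grep -E "pos|force"
```

```text
tool_pos: [0.5927, 0.1318, 0.1513]
contact_force: [-3.2, 2.6, 0.6]
grip_force: 2.3
tool_pos: [0.5929, 0.1317, 0.1512]
contact_force: [-10.5, 7.4, 5.9]
grip_force: 6.5
```

```bash
python3 -m jog '[[[0.001,0,0],[0,0,0]],[[0.001,0,0],[0,0,0]]]'|grep -E "pos|contact"
python3 -m jog '[[[-0.015,0,0],[0,0,0]],[[-0.03,0,0],[0,0,0]],[[-0.03,0,-0.03],[0,0,0]],[[-0.04,0,-0.06],[0,0,0]],[[-0.08,0,-0.07],[0,0,0]]]'|grep -E "pos|contact"
python3 -m jog '[[[-0.045,0,-0.02],[0,0,0]],[[-0.09,0,-0.02],[0,0,0]],[[-0.13,0,-0.02],[0,0,0]],[[-0.13,0,-0.02],[0,0,0]]]'|grep -E "pos|contact"
python3 - <<'E'
from h import *
im=optics.get_image('scene')
cv2.imwrite('pics/s5.png',cv2.resize(im['image'][190:340,240:440],None,fx=4,fy=4,interpolation=cv2.INTER_CUBIC))
E
```

```text
tool_pos: [0.5929, 0.1317, 0.1512]
contact_force: [-12.6, 7.0, 6.8]
tool_pos: [0.5292, 0.1701, 0.2256]
contact_force: [-0.7, 2.1, 1.3]
tool_pos: [0.4115, 0.2384, 0.2416]
contact_force: [0.4, 0.6, 0.4]
```

View pics/s5.png

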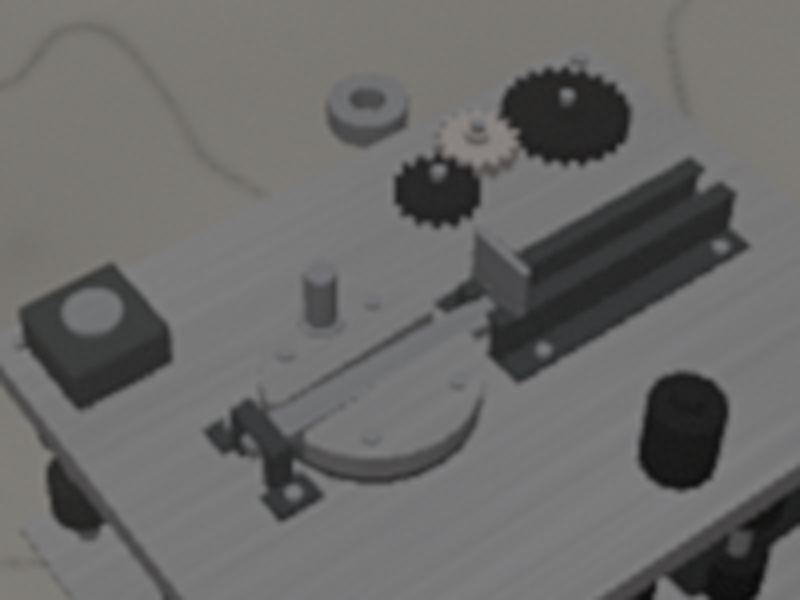

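The bar lies through the slot with its nose showing past the keeper at (247,440). The tab is near the disc end of the rail at (500,270), and the roller and collar haven't moved. The bar met a firm stop, so I'm handing in.

```bash
python3 -c "
from station import job; print(job.finish_job())"
```

```text
the job is handed in; nothing more can be done
None
```

The shaft is locked: I turned the disc by its peg until the slot was in line, then pushed the bar by its tab through the slot into the keeper, to a firm stop at about 15 N; the arm is clear, the loose parts I could see had not moved, and the job is handed in.

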